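Latch the descaler bottle in its stand, then open its child-proof cap

ROBOT

A 6-joint arm with a two-finger parallel gripper is mounted at the origin on a cart in front of the work surface, level with it; the furniture and walls round the work are solid. World frame = base frame: x ahead of the robot, y to its left, z up, the work surface at z = 0. Lengths are in m, angles in degrees, forces in N, time in s.
With the tool pointing down it reaches from about 0.4 to 0.825 m from the base axis. Payload 7 kg.
Tool frame: the origin (TCP) lies midway between the tips of the shut fingers; the grasp point (between the pads) lies 19 mm behind it; z points along the fingers, y is the line along which they close (so a half turn about z gives the same grasp; the last joint's range is limited). The gripper opens to 88 mm and grips with 3 to 60 N. Pads are 19 mm wide; open, the fingers measure 130 mm over their backs; the gripper's body (78 mm by 193 mm) begins 47 mm behind the grasp point.
Start: joints at [80.105, 20.546, 0.682, 0, -70.136, -16.507], TCP at [0.3, 0.605, 0.227] pointing down, gripper open.
Joint ranges: [-176.03, 176.03], [-82.01, 121.73], [-58.28, 71.71], [-173.87, 95.51], [-174.79, -0.11], [-173.66, 173.66]. Speed limits (degrees/s): [136.94, 136.94, 172.46, 180, 180, 180].

INTERFACE

Orientations are given as [roll, pitch, yaw] about the fixed x, y, z axes, in that order (R = Rz(yaw) Ry(pitch) Rx(roll)).
In Python, from plant import ctrl gives the robot as it stands. The module is installed in compiled form; this text tells all that it offers.
- The arm moves only by the tool send_rows, never from a script. Its argument "plan" is a list that holds one entry, the list of rows, each a list of 6 numbers: the shift along the tool's x, y, z in cm, then the turn, a rotation vector about the tool's x, y, z in degrees. A call has 1 to 8 rows; each row is the pose to reach, as a shift and turn from the pose commanded when the call began, along the tool's axes at that moment; what a row does not reach only later rows make up. A row lasts 1/12 s, in which the tool goes at most 41.7 mm and 7.16 degrees, less where a joint would pass 70% of its speed; a pose out of reach is approached as far as the arm can. A call with a gripper value outside its range is refused whole. "fingers" is the opening, from 0 (shut) to 1 (fully open), set as the call begins (left out, the last holds). The fingers move at their own pace and stop on an object; the grip force is fixed at half the most. Time passes only in rows, so rows that repeat a pose let the fingers close. It gives the time, the measured TCP pose, the force, the opening and the grip force at its end, in the units of the state.
- ctrl.get_obs(): the state, without advancing time (a new reading comes with each control period).
- ctrl.snapshot(name): name is "scene" or "top" or "wrist"; returns a dict with "img" (480x640x3 uint8, red, green, blue), "K" (3x3 intrinsics, pixels), "pose" (4x4, takes a point from camera to world coordinates). Camera axes: x right, y down, z forward; pixel columns grow to the right and rows downward; lengths in m; the calibration is good to about 2 mm. A picture is of the moment at which its call begins. There is no depth.
- ctrl.close_job(): hands the job in; it is judged then, once.
The state is a dict: "clock": time; "joint_pos": joint angles; "qvel": joint speeds; "tau": joint torques, N m; "tool_pos": TCP position; "orientation": TCP orientation; "force": force on the tool from outside, world axes, zero at the start; "moment": the same for the moment, N m; "opening": finger opening in m; "gripper_force": force on a finger pad.
Only numpy, scipy, OpenCV 4.12 (cv2) and the standard library are available. Lean on these libraries where they do the work, as an engineer would, in place of code of your own. Each camera call takes 0.05 s, during which the arm holds its last target. There are 200 camera calls.

TASK

The blue descaler bottle stands in its grey stand next to the coffee maker. First swing the stand's orange latch bar over the bottle's shoulder and right down into its catch; then open the child-proof white cap by gripping it, pressing it down, and twisting it counter-clockwise (seen from above) until it is free. Finish while holding the cap in the gripper, level and a few centimetres clear straight above the bottle's mouth; do not put it down, leave the bottle seated and latched, and do not disturb the other things on the worktop.

Things in the scene. Friction and masses are not known exactly. Their poses are not given: they have to be found in the camera images.
- stand: Grey bottle stand, fixed to the worktop: base plate 130 x 150 x 12 mm (x, y), 34 mm high square curb round the bottle. Origin: centre of its underside; z up. At x = -31 mm (front) it has two dark steel posts: hinge post, 124 mm high, at y = +60 mm; forked catch post, 121 mm high, at y = -56 mm.
- latch_hinge (a point): Point on the stand on the latch bar's hinge axis, which is level and parallel to the stand's x axis: at (-31, +60, +119) mm in the stand's frame. This point's axes are the stand's.
- latch_bar (a joint): Angle of the orange latch bar, rad. 0 = closed, hard stop: the bar lies level from the hinge toward the stand's -y, in front of the neck, in the fork of the catch post. It grows as the bar is raised: 1.57 = upright, 1.9 = stop, leaning outward (+y). Stiff hinge without spring: it stays where it is left; pushing its end takes about 2 N.
- latch_end (a point): Point on the upper face of the orange latch bar, 130 mm from the hinge; the bar reaches 6 to 10 mm beyond. The bar is 11 mm wide (end tab 18 mm) and 9 mm thick. Closed, this point is at stand (-31, -70, +123.5) mm. Closed fingertips can push the bar shut on the face that becomes its upper face.
- bottle: Loose blue descaler bottle, about 0.5 kg, square body 78 x 78 x 100 mm with white labels, standing in the stand's 81 mm square socket (its floor is 12 mm above the worktop), which keeps it from turning. Origin: centre of its underside; axes parallel to the stand's. The neck rises from the shoulder to the mouth at 150 mm.
- bottle_mouth (a point): Centre of the bottle's mouth: on the bottle's axis, 150 mm above its underside, inside the cap while the cap is on.
- cap: White round ridged cap with red arrows on top, 48 mm across, 33 mm high, 47 g, on the bottle's neck. Origin: centre of its lower rim, which is 130 mm above the bottle's underside while the cap is on; z up; locked, its x axis is parallel to the bottle's x (within 0.12 rad). 18 mm of air lie between its rim and the closed latch bar and posts.
- cap_top (a point): Centre of the cap's top, 33 mm above its rim. Push-and-turn lock: locked, the cap cannot be pulled off and turns only 0.1 rad either way. Pressed down 4.5 mm or more (6 is good, 7.5 is the stop) and held so for the first 0.85 rad, it turns counter-clockwise seen from above; it lifts straight off when turned by 0.95 to 1.25 rad. A hard stop ends the turn at about 1.3: forced against it, it binds.
- cap_spring (a joint): How far the sprung disc inside the cap is pressed in, in m: 0 while the cap sits locked (preload 3.5 N), 0.0045 when the cap is pressed far enough to turn (8 N), 0.0075 fully down (11 N), -0.0015 when the cap is off. 1000 N/m.
- mug_2: Bystander: white mug with red rim lines and a handle, 82 x 112 x 94 mm, loose. Origin: underside.
- jar_1: Bystander: round jam jar, pink contents and pale lid, 69 mm across, 99 mm high, loose. Origin: underside.
- tin_1: Bystander: round food tin, 75 mm across, 110 mm high, loose. Origin: underside.
- box_1: Bystander: red tea box, 72 x 135 x 78 mm, loose. Origin: underside.
- egg_timer: Bystander: red and white round egg timer, 66 mm across, 52 mm high, loose. Origin: underside.
There are look-alikes about, which are no part of the job. Several things have the shape of the cap; the one meant has the colours described above.

How it is judged (in metres and radians):
On the way, in this order (a step that is already met when the one before it is completed fails the run):
1. the latch bar is down in its catch (within 0.05 rad), the bottle seated (value of joint latch_bar below 0.05 rad and z of bottle in the frame of stand below 0.018 m and horizontal distance between bottle and stand below 0.008 m and angle between bottle's own z axis and vertical below 0.08 rad), for 0.2 s.
2. the cap is gripped and pressed down at least 3.5 mm (value of joint latch_bar below 0.05 rad and value of joint cap_spring above 0.0035 m and contact force between the fingers and cap above 1 N), for 0.1 s.
3. the cap is twisted at least 0.8 rad while still on the neck (value of joint latch_bar below 0.05 rad and angle between the x axis of cap and the x axis of bottle, either way round above 0.8 rad and z of cap in the frame of bottle below 0.134 m), for 0.1 s.
At the end, for the whole second after the job is handed in: The gripper holds the cap still, 12 to 160 mm above the mouth, within 30 mm of its axis, level within 0.26 rad, touching neither bottle nor stand; latch below 0.05 rad; bottle upright (0.08 rad), at rest and seated (6 mm in height, 8 mm sideways) (all of step 1 and contact force between the fingers and cap above 1 N and contact force between cap and bottle below 0.05 N and contact force between cap and stand below 0.05 N and z of cap in the frame of bottle between 0.162 and 0.31 m and horizontal distance between cap and bottle_mouth below 0.03 m and angle between cap's own z axis and vertical below 0.26 rad and linear speed of cap below 0.03 m/s and linear speed of bottle below 0.02 m/s); the arm keeps its last pose, push and grip.
It fails at once if the bottle is pulled more than 15 mm up out of its seat (z of bottle in the frame of stand above 0.027 m).
It fails at once if a bystander (mug, jam jar, tin, tea box or egg timer) is moved more than 30 mm (distance of any of mug_2, jar_1, tin_1, box_1, egg_timer from where it was at the start of the episode above 0.03 m).
It also fails if it takes over 51 s, if anything falls off the work surface, if the arm or the gripper's body presses on something with over 40 N, if the wrist force passes 120 N, or if a joint passes its speed limit or range.

## Working session

There is one attempt and no reset: what is moved stays moved. The work goes in short steps, Python scripts to look and compute and a tool call to move; the robot and the scene stay as the last step left them, time stands still between calls to the robot, and variables do not carry over. Pictures are saved under pics/ and viewed, at most 10 in all, crops included, and the job is handed in when it is done.

Besides the shell and the picture viewer there is one more tool, called after "Call:" by a JSON object that holds its "fn" and its "kwargs". send_rows: Moves the arm, as the interface text tells. Its arguments: {"type":"object","properties":{"plan":{"type":"array","items":{"type":"array","items":{"type":"array","items":{"type":"number"}}}},"fingers":{"type":"number"}},"required":["plan"]}

```bash
mkdir -p pics; python3 - <<'E'
from plant import ctrl
import cv2,numpy as np,pickle
d={}
for n in("scene","top","wrist"):
    s=ctrl.snapshot(n); d[n]=s
    print(n,np.round(s["K"],1).tolist(),np.round(s["pose"],3).tolist())
    if n!="wrist": cv2.imwrite(f"pics/{n}0.png",s["img"][:,:,::-1])
pickle.dump(d,open("s0.pkl","wb"))
print(ctrl.get_obs())
E
```

```text
scene [[460.5, 0.0, 318.2], [0.0, 460.5, 236.5], [0.0, 0.0, 1.0]] [[0.836, -0.386, 0.39, 0.166], [-0.549, -0.585, 0.597, -0.665], [-0.002, -0.713, -0.701, 0.873], [0.0, 0.0, 0.0, 1.0]]
top [[519.0, 0.0, 320.9], [0.0, 519.0, 238.5], [0.0, 0.0, 1.0]] [[0.013, -0.951, 0.309, 0.06], [-1.0, -0.012, 0.005, -0.027], [-0.001, -0.309, -0.951, 1.623], [0.0, 0.0, 0.0, 1.0]]
wrist [[333.9, 0.0, 319.5], [0.0, 333.9, 232.7], [0.0, 0.0, 1.0]] [[-0.446, -0.852, -0.275, 0.376], [-0.895, 0.425, 0.135, 0.568], [0.001, 0.306, -0.952, 0.384], [0.0, 0.0, 0.0, 1.0]]
{'clock': 0.15, 'joint_pos': array([ 8.01043311e+01,  2.05826536e+01,  6.46160403e-01, -1.38869504e-02,
       -7.01365518e+01, -1.65076155e+01]), 'qvel': array([-0.00717199, -0.05234628,  0.20337371,  0.17282305, -0.02020247,
        0.09491071]), 'tau': array([-1.19738761e-03, -5.83276570e+01,  2.93287933e+01,  7.00117037e+00,
        8.78874154e-03, -1.10543422e-04]), 'tool_pos': array([0.30001999, 0.60424658, 0.22583551]), 'orientation': array([ 1.79926256e+02, -8.23873029e-03, -2.64080059e+01]), 'force': array([ 0.17614344, -0.31575314,  0.24054467]), 'moment': array([-0.04201035,  0.00459149,  0.01691571]), 'gripper_force': 0.0, 'opening': 0.08751808615755102}
```

View pics/scene0.png

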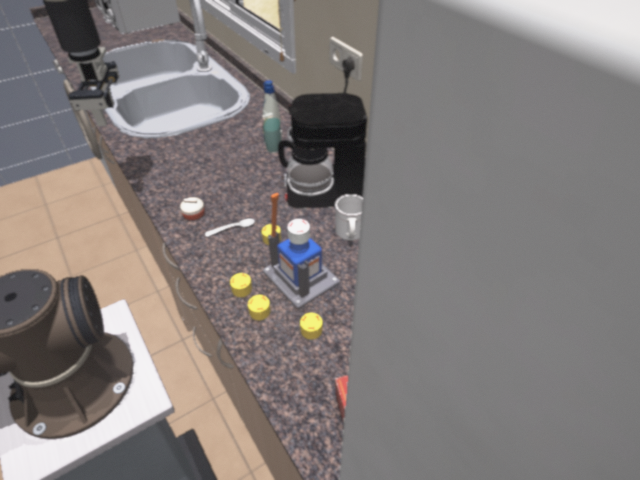

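View pics/top0.png

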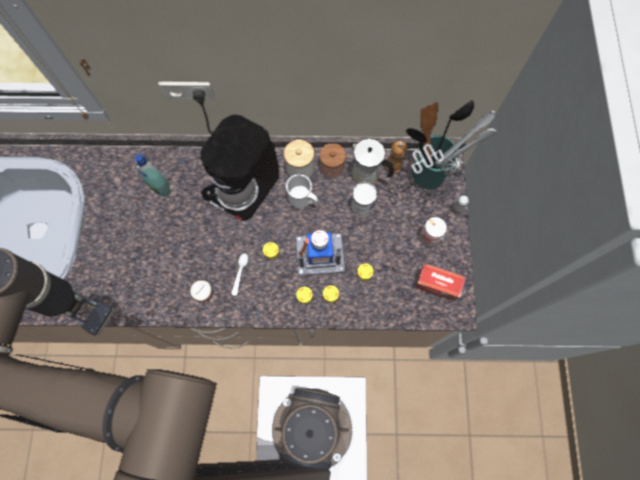

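The scene view shows the bottle in its stand at about (300,262), with the white cap at (298,231) and the upright orange bar at (275,215). In the top view they are at (320,252), (319,239) and (304,245). The cap-shaped candidates in the top view are:
- **Yellow:** (271,250), (304,295), (331,293) and (365,271), all lying on the worktop.
- **White:** (319,239), on the blue bottle. It fits the colours and position described, so it is the one meant.

I'll confirm it in one enlarged crop.

```bash
python3 - <<'E'
import cv2,numpy as np,pickle
d=pickle.load(open("s0.pkl","rb"))
a=cv2.resize(d["scene"]["img"][185:305,250:350],None,fx=4,fy=4,interpolation=cv2.INTER_CUBIC)
b=cv2.resize(d["top"]["img"][225:285,290:350],(480,480),interpolation=cv2.INTER_CUBIC)[:, :400]
cv2.imwrite("pics/crop.png",np.hstack([a,b])[:,:,::-1])
E
```

```text
(no output)
```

View pics/crop.png

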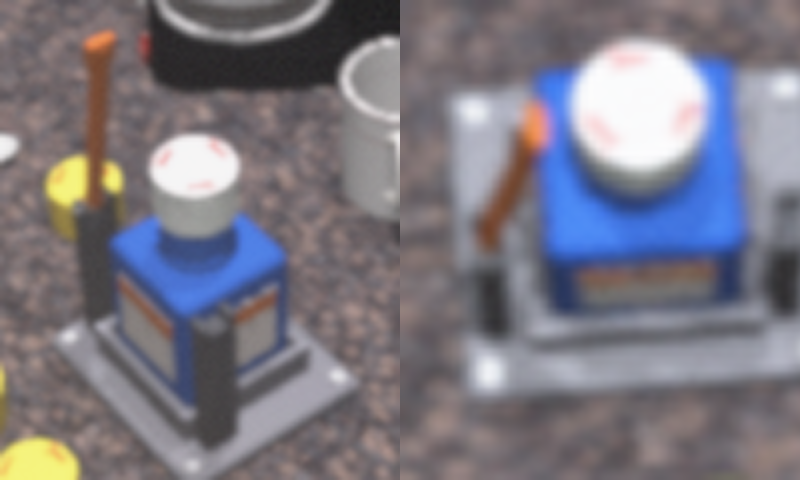

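The crop confirms the white ridged cap with red arrows on the blue bottle. Its top centre is at about scene (298.5,226) and top view (320,238). The screws on the stand plate give the yaw.

```bash
cat > h.py <<'E'
import numpy as np
def ray(s,u,v):
    K,P=s["K"],s["pose"]; r=P[:3,:3]@np.linalg.solve(K,[u,v,1.]); return P[:3,3],r
def onz(s,u,v,z):
    o,r=ray(s,u,v); return o+r*(z-o[2])/r[2]
def tri(*l):
    A=np.zeros((3,3));b=np.zeros(3)
    for s,u,v in l:
        o,r=ray(s,u,v); r=r/np.linalg.norm(r); M=np.eye(3)-np.outer(r,r); A+=M;b+=M@o
    return np.linalg.solve(A,b)
def pix(s,p):
    P=s["pose"]; c=P[:3,:3].T@(np.array(p)-P[:3,3]); q=s["K"]@c; return q[:2]/q[2]
E
python3 - <<'E'
from h import *; import pickle
d=pickle.load(open("s0.pkl","rb")); S,T=d["scene"],d["top"]
np.set_printoptions(precision=4,suppress=True)
print("cap tri",tri((S,298.5,226.2),(T,319.9,237.9)), onz(S,298.5,226.2,.175),onz(T,319.9,237.9,.175))
f=lambda u,v:(u/8+290-50,v/8+225)
g=lambda u,v:(u/4+250,v/4+185)
print("top screws FL,BL,BR",[onz(T,*f(u,v),.012) for u,v in((490,372),(472,108),(785,85))])
print("scene screws FL?,FR,BR",[onz(S,*g(u,v),.012) for u,v in((68,337),(193,465),(338,376))])
print("bar tip tri",tri((S,*g(99,44)),(T,*f(537,115))))
E
```

```text
cap tri [ 0.5348 -0.0168  0.1718] [ 0.5352 -0.0197  0.175 ] [ 0.5317 -0.0165  0.175 ]
top screws FL,BL,BR [array([0.4711, 0.0428, 0.012 ]), array([0.5819, 0.0529, 0.012 ]), array([ 0.5934, -0.0747,  0.012 ])]
scene screws FL?,FR,BR [array([0.4744, 0.041 , 0.012 ]), array([ 0.4874, -0.0864,  0.012 ]), array([ 0.5966, -0.0773,  0.012 ])]
bar tip tri [0.5025 0.0184 0.2499]
```

Measured values:
- **Stand:** centre about (0.534, -0.017), yaw about 5.3°.
- **Cap:** agrees with the stand centre, with its top at z of about 0.175.
- **Bar:** about 80° up.

Next I close the fingers, align the tool with the stand, and move to the outer (+y) side of the bar.

Call:
{"fn": "send_rows", "kwargs": {"plan": [[[2.5,2.4,0,0,0,-4],[5.5,5.2,0,0,0,-9],[8.5,8.0,0,0,0,-14],[11.5,10.9,0,0,0,-19],[14.5,13.7,0,0,0,-24],[17.5,16.6,0,0,0,-28],[19.5,18.5,0,0,0,-31.4],[20.5,19.4,0,0,0,-31.4]]], "fingers": 0}}

```text
clock: 0.82
tool_pos: [0.3979, 0.3364, 0.2268]
orientation: [-180.0, 0.0, 5.1]
force: [-0.4, 0.4, -0.5]
opening: 0.04
gripper_force: 0.0
```

Call:
{"fn": "send_rows", "kwargs": {"plan": [[[0.9,3.3,0,0,0,0],[1.9,7,0,0,0,0],[2.9,11,0,0,0,0],[4.0,15,0,0,0,0],[5.1,19,0,0,0,0],[6.1,22.5,0,0,0,0],[7.0,25,0,0,0,0],[7.3,26,0,0,0,0]]]}}

```text
clock: 1.48
tool_pos: [0.4937, 0.0845, 0.2265]
orientation: [180.0, 0.0, 4.8]
force: [0.3, 0.7, 0.2]
opening: 0.0003
gripper_force: 0.0
```

```bash
python3 - <<'E'
from plant import ctrl
import cv2,numpy as np,pickle
d={n:ctrl.snapshot(n) for n in("scene","top","wrist")}
pickle.dump(d,open("s1.pkl","wb"))
o=ctrl.get_obs();print(o["tool_pos"],o["joint_pos"],o["orientation"])
a=cv2.resize(d["scene"]["img"][140:320,220:370],(400,480),interpolation=cv2.INTER_CUBIC)
b=cv2.resize(d["wrist"]["img"],(400,300))
b=np.vstack([b,np.zeros((180,400,3),np.uint8)])
cv2.imwrite("pics/c1.png",np.hstack([a,b])[:,:,::-1])
E
```

```text
[0.49307271 0.08674156 0.22631229] [ 3.24954591e+01  3.98541335e+00 -2.08282681e+01 -1.10124155e-02
 -6.52047664e+01  6.23621893e+01] [-1.79999703e+02  2.09800456e-02  4.85302845e+00]
```

View pics/c1.png

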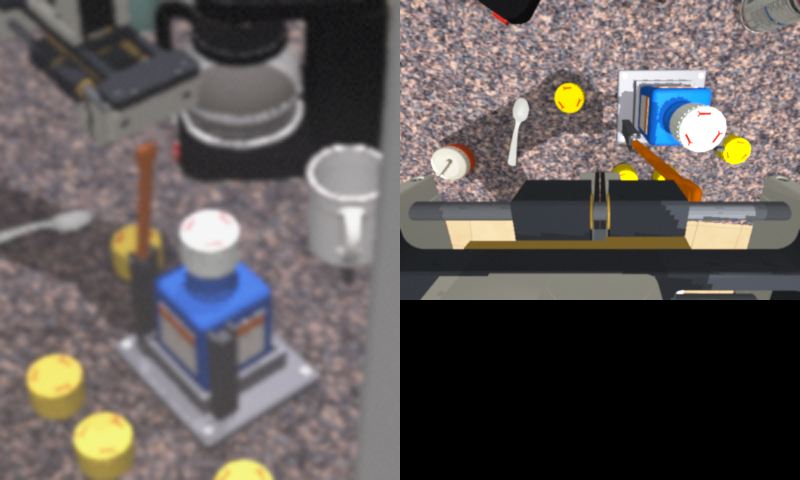

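The scene crop shows the shut gripper left of the bar, which is upright at crop (145,200). In the wrist view (half a picture) the bar tip is at about (697,190), the cap top at (701,128) and the shut fingertips at (600,205). I'll check these against the wrist calibration.

```bash
python3 - <<'E'
from h import *; import pickle
np.set_printoptions(precision=4,suppress=True)
W=pickle.load(open("s1.pkl","rb"))["wrist"]; d=pickle.load(open("s0.pkl","rb")); S,T=d["scene"],d["top"]
k=lambda u,v:((u-400)*1.6,v*1.6)
print("cap",onz(W,*k(701,128),.175),"tri3",tri((S,298.5,226.2),(T,319.9,237.9),(W,*k(701,128))))
print("screws BL,BR,FL",[onz(W,*k(u,v),.012) for u,v in((625,75),(700,75))])
print("tip pred px",pix(W,(.5025,.0184,.25))/1.6+[400,0],"tip at z=.25",onz(W,*k(697,192),.25))
print("hinge top at z=.124",onz(W,*k(634,140),.124),"TCP px",pix(W,(.493,.0867,.2263))/1.6+[400,0])
E
```

```text
cap [ 0.5378 -0.0147  0.175 ] tri3 [ 0.5358 -0.0166  0.1707]
screws BL,BR,FL [array([0.5864, 0.0509, 0.012 ]), array([ 0.5969, -0.0756,  0.012 ])]
tip pred px [692.6813 194.3825] tip at z=.25 [0.5047 0.0157 0.25  ]
hinge top at z=.124 [0.5051 0.0423 0.124 ] TCP px [598.9694 183.5437]
```

Everything agrees within about 3 mm. Next I push the bar along its arc with the leading corner of the fingertips.

Call:
{"fn": "send_rows", "kwargs": {"plan": [[[0,1.5,0,0,0,0],[0,3,0,0,0,0],[0,4,0,0,0,0],[0,5,0,0,0,0],[0,6,0,0,0,0],[0,7,0.1,0,0,0],[0,8.1,0.3,0,0,0],[0,8.1,0.3,0,0,0]]]}}

```text
clock: 2.3
tool_pos: [0.4999, 0.0049, 0.2232]
orientation: [180.0, 0.0, 5.0]
force: [-0.5, -0.3, 0.3]
opening: 0.0002
gripper_force: 0.0
```

```bash
python3 - <<'E'
from plant import ctrl
import cv2,numpy as np,pickle
d={n:ctrl.snapshot(n) for n in("scene","wrist")}
o=ctrl.get_obs();print(o["tool_pos"],o["force"])
a=cv2.resize(d["scene"]["img"][140:320,220:370],(400,480),interpolation=cv2.INTER_CUBIC)
b=cv2.resize(d["wrist"]["img"],(400,300))
b=np.vstack([b,np.zeros((180,400,3),np.uint8)])
cv2.imwrite("pics/c2.png",np.hstack([a,b])[:,:,::-1])
E
```

```text
[0.49990205 0.00555407 0.22347115] [ 0.87335383 -0.03169014 -0.03025294]
```

View pics/c2.png

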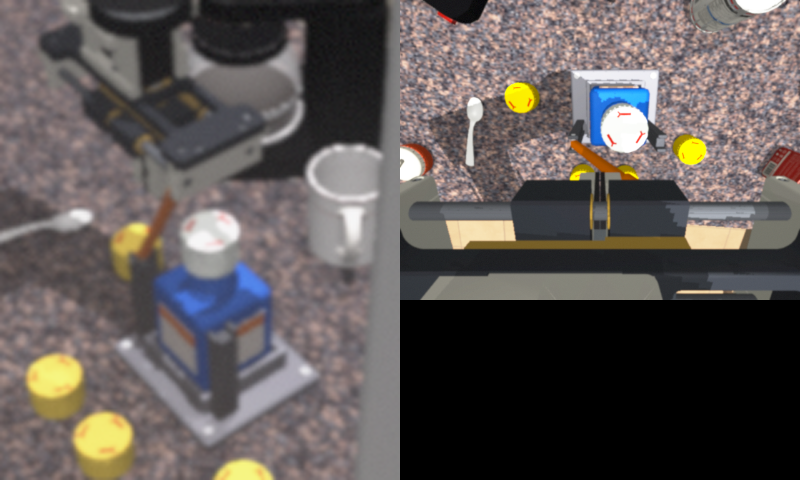

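The bar is following, at about 65°, with its tip against the fingers. The fingers are thinner at the tips than I assumed, so I lead a little more.

Call:
{"fn": "send_rows", "kwargs": {"plan": [[[0,1.5,0.3,0,0,0],[0,3.0,0.8,0,0,0],[0,4.0,1.4,0,0,0],[0,4.8,2.0,0,0,0],[0,5.6,2.8,0,0,0],[0,6.2,3.7,0,0,0],[0,6.7,4.6,0,0,0],[0,7.2,5.7,0,0,0]]]}}

```text
clock: 3.07
tool_pos: [0.5064, -0.0662, 0.166]
orientation: [180.0, -0.0, 5.0]
force: [-0.3, -0.6, 1.4]
opening: 0.0005
gripper_force: 0.9
```

Call:
{"fn": "send_rows", "kwargs": {"plan": [[[0,0.3,1.0,0,0,0],[0,0.6,2.0,0,0,0],[0,0.8,2.8,0,0,0],[0,0.9,3.5,0,0,0],[0,0.9,3.8,0,0,0],[0,0.9,4.1,0,0,0],[0,0.9,4.1,0,0,0]]]}}

```text
clock: 3.65
tool_pos: [0.5066, -0.0744, 0.125]
orientation: [180.0, 0.1, 5.0]
force: [0.4, 0.0, -0.1]
opening: 0.0001
gripper_force: 0.0
```

```bash
python3 - <<'E'
from plant import ctrl
import cv2,numpy as np,pickle
d={n:ctrl.snapshot(n) for n in("scene","wrist")}
o=ctrl.get_obs();print(o["tool_pos"],o["force"])
a=cv2.resize(d["scene"]["img"][140:320,220:370],(400,480),interpolation=cv2.INTER_CUBIC)
b=cv2.resize(d["wrist"]["img"],(400,300))
b=np.vstack([b,np.zeros((180,400,3),np.uint8)])
cv2.imwrite("pics/c3.png",np.hstack([a,b])[:,:,::-1])
E
```

```text
[ 0.5068204  -0.07422783  0.12553113] [ 1.08079931 -0.17822078 -0.26094601]
```

View pics/c3.png

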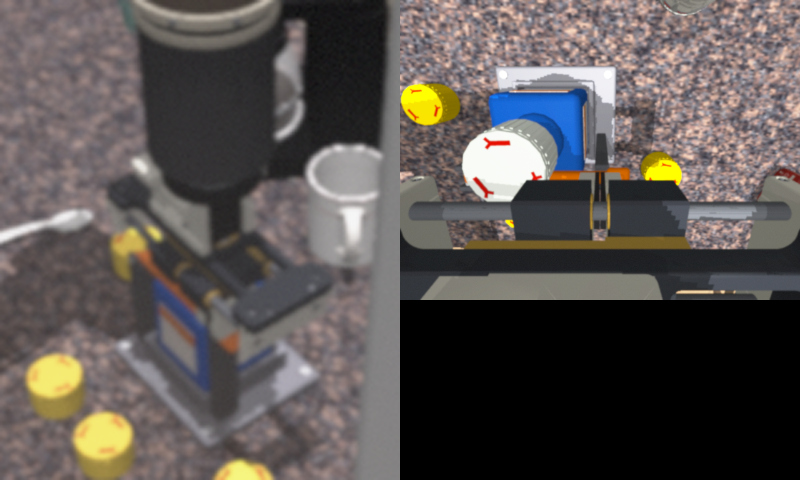

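The bar lies nearly level under the fingertips, with its orange end at wrist (622,174). No stop force is felt yet, so I press down gently until the hard stop shows.

Call:
{"fn": "send_rows", "kwargs": {"plan": [[[0,0,0.1,0,0,0],[0,0,0.2,0,0,0],[0,0,0.3,0,0,0],[0,0,0.4,0,0,0],[0,0,0.4,0,0,0]]]}}

```text
clock: 4.17
tool_pos: [0.5073, -0.0743, 0.1232]
orientation: [180.0, -0.1, 5.0]
force: [-5.5, 3.0, 15.1]
opening: 0.0001
gripper_force: 7.5
```

The stop force is 15 N at z = 0.123, so the bar is down. Next I lift, open, move over the cap and turn back for twist room.

Call:
{"fn": "send_rows", "kwargs": {"plan": [[[0,0,-1.5,0,0,0],[0,0,-4,0,0,0],[0,0,-7,0,0,0],[0,0,-10,0,0,5],[1,-1.6,-11,0,0,11],[2,-3.4,-11,0,0,17],[3,-5,-11,0,0,23],[3.4,-5.5,-11,0,0,29]]], "fingers": 0}}

```text
clock: 4.83
tool_pos: [0.537, -0.0149, 0.232]
orientation: [-179.9, -0.1, -24.3]
force: [0.4, -0.8, 1.1]
opening: 0.0006
gripper_force: 0.0
```

Call:
{"fn": "send_rows", "kwargs": {"plan": [[[0,0,0,0,0,6],[0,0,0,0,0,6],[0,0,0,0,0,6],[0,0,0,0,0,6]]], "fingers": 1}}

```text
clock: 5.17
tool_pos: [0.5359, -0.0168, 0.2315]
orientation: [180.0, 0.0, -29.8]
force: [-0.1, -0.1, -0.6]
opening: 0.0218
gripper_force: 0.0
```

```bash
python3 - <<'E'
from plant import ctrl
import cv2,numpy as np,pickle
d={n:ctrl.snapshot(n) for n in("scene","top","wrist")}
pickle.dump(d,open("s2.pkl","wb"))
o=ctrl.get_obs();print(o["tool_pos"],o["orientation"],o["joint_pos"],o["force"],o["opening"])
a=cv2.resize(d["scene"]["img"][190:320,240:350],(400,473),interpolation=cv2.INTER_CUBIC)
b=cv2.resize(d["wrist"]["img"],(400,300))
b=np.vstack([b,np.zeros((173,400,3),np.uint8)])
cv2.imwrite("pics/c4.png",np.hstack([a,b])[:,:,::-1])
E
```

```text
[ 0.53597333 -0.01689184  0.23162604] [-1.79993406e+02 -5.77755544e-03 -2.99262856e+01] [ 1.91524294e+01  7.25913355e+00 -1.63825990e+01  5.08961922e-05
 -6.63495008e+01  4.09212650e+01] [ 0.32973541  0.21867504 -0.87918941] 0.033584407069161056
```

View pics/c4.png

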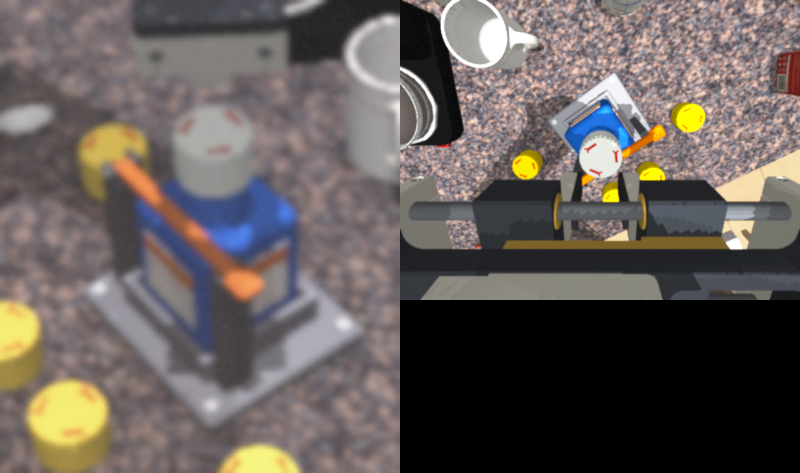

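The bar lies across into its catch, with its orange end at scene crop (240,283). The bottle is upright, and the cap top is at wrist (601,157), just ahead of the opening fingers. I'll work out the centring.

```bash
python3 - <<'E'
from h import *; import pickle,cv2
np.set_printoptions(precision=4,suppress=True)
d=pickle.load(open("s2.pkl","rb"));d0=pickle.load(open("s0.pkl","rb"))
W=d["wrist"]; im=W["img"].astype(int)
m=((im.min(2)>140)&(im.max(2)-im.min(2)<25)).astype(np.uint8)
m[:205]=0;m[:, :270]=0;m[:,370:]=0;m[300:]=0
m=cv2.morphologyEx(m,cv2.MORPH_CLOSE,np.ones((9,9)))
c=max(cv2.findContours(m,0,2)[0],key=cv2.contourArea); e=cv2.fitEllipse(c); print(e,cv2.boundingRect(c))
for p in((321.6,251),e[0]): print(onz(W,*p,.175))
print(pix(W,(.536,-.017,.175)))
E
```

```text
((317.8822021484375, 250.8251495361328), (76.4021224975586, 88.5985336303711), 96.38243865966797) (270, 210, 98, 85)
[ 0.5373 -0.0181  0.175 ]
[ 0.5387 -0.0159  0.175 ]
[321.1858 253.3106]
```

Call:
{"fn": "send_rows", "kwargs": {"plan": [[[0,0,0,0,0,0],[0,0,0,0,0,0],[0,0,0,0,0,0],[0,0,0,0,0,0],[0,0,0,0,0,0],[0,0,0,0,0,0]]], "fingers": 1}}

```text
clock: 5.82
tool_pos: [0.5361, -0.0167, 0.2316]
orientation: [180.0, -0.0, -30.0]
force: [-0.4, -0.0, 0.7]
opening: 0.0733
gripper_force: 0.0
```

The cap is centred within about 1 mm of the TCP. Next I descend round it and grip.

Call:
{"fn": "send_rows", "kwargs": {"plan": [[[0,0,0,0,0,0],[0,0,1,0,0,0],[0,0,2.5,0,0,0],[0,0,4.2,0,0,0],[0,0,6,0,0,0],[0,0,7.5,0,0,0],[0.1,0.1,8.4,0,0,0],[0.1,0.1,8.6,0,0,0]]], "fingers": 1}}

```text
clock: 6.48
tool_pos: [0.5353, -0.0184, 0.1434]
orientation: [179.9, 0.1, -30.0]
force: [-0.9, 0.4, 0.4]
opening: 0.0877
gripper_force: 0.0
```

Call:
{"fn": "send_rows", "kwargs": {"plan": [[[0,0,0,0,0,0],[0,0,0,0,0,0],[0,0,0,0,0,0],[0,0,0,0,0,0],[0,0,0,0,0,0],[0,0,0,0,0,0],[0,0,0,0,0,0],[0,0,0,0,0,0]]], "fingers": 0}}

```text
clock: 7.15
tool_pos: [0.5365, -0.0181, 0.1459]
orientation: [180.0, -0.0, -30.0]
force: [-0.4, 0.0, 2.4]
opening: 0.0471
gripper_force: 30.0
```

Gripped at 47 mm with 30 N. Next I press down.

Call:
{"fn": "send_rows", "kwargs": {"plan": [[[0,0,0.15,0,0,0],[0,0,0.3,0,0,0],[0,0,0.45,0,0,0],[0,0,0.6,0,0,0],[0,0,0.7,0,0,0],[0,0,0.7,0,0,0],[0,0,0.7,0,0,0]]]}}

```text
clock: 7.73
tool_pos: [0.5367, -0.0181, 0.1394]
orientation: [-180.0, -0.0, -30.0]
force: [-3.5, 1.0, 9.3]
opening: 0.0475
gripper_force: 30.0
```

The force is 9.3 N after 6.5 mm of travel, so the lock is pressed in by about 6 mm. Next I twist counter-clockwise, which is negative about the tool z axis.

Call:
{"fn": "send_rows", "kwargs": {"plan": [[[0,0,0,0,0,-3],[0,0,0,0,0,-7],[0,0,0,0,0,-11],[0,0,0,0,0,-15],[0,0,0,0,0,-20],[0,0,0,0,0,-25],[0,0,0,0,0,-30],[0,0,0,0,0,-33]]]}}

```text
clock: 8.4
tool_pos: [0.538, -0.0176, 0.1399]
orientation: [-180.0, -0.2, 3.3]
force: [0.1, 0.1, 8.3]
opening: 0.0469
gripper_force: 30.0
```

```bash
python3 - <<'E'
from plant import ctrl
o=ctrl.get_obs();print(o["tool_pos"],o["orientation"],o["force"],o["moment"],o["opening"])
E
```

```text
[ 0.53797663 -0.01758983  0.13988217] [-179.98319361   -0.19383633    3.3112305 ] [0.10642004 0.10486719 8.25757106] [0.26792566 0.16965832 0.01425611] 0.04693562539247491
```

The moment is low, so the cap is turning with the gripper. I finish the twist with a touch more press.

Call:
{"fn": "send_rows", "kwargs": {"plan": [[[0,0,0.1,0,0,-2],[0,0,0.1,0,0,-7],[0,0,0.1,0,0,-12],[0,0,0.1,0,0,-17],[0,0,0.1,0,0,-22],[0,0,0.1,0,0,-27],[0,0,0.1,0,0,-30],[0,0,0.1,0,0,-30]]]}}

```text
clock: 9.07
tool_pos: [0.5381, -0.0175, 0.139]
orientation: [179.9, -0.2, 33.2]
force: [-0.7, 1.2, 10.2]
opening: 0.0475
gripper_force: 30.0
```

```bash
python3 - <<'E'
from plant import ctrl
import cv2,pickle,numpy as np
o=ctrl.get_obs();print(o["tool_pos"],o["orientation"],o["force"],o["moment"],o["opening"])
d={n:ctrl.snapshot(n) for n in("scene","wrist")}
a=cv2.resize(d["scene"]["img"][190:320,240:350],(400,473),interpolation=cv2.INTER_CUBIC)
b=cv2.resize(d["wrist"]["img"],(400,300)); b=np.vstack([b,np.zeros((173,400,3),np.uint8)])
cv2.imwrite("pics/c5.png",np.hstack([a,b])[:,:,::-1])
E
```

```text
[ 0.53813143 -0.01752586  0.13904018] [179.90892265  -0.19441842  33.24671929] [-0.7001052   1.23559999 10.17155302] [ 0.31008198  0.17841426 -0.00269695] 0.04752904113622458
```

View pics/c5.png

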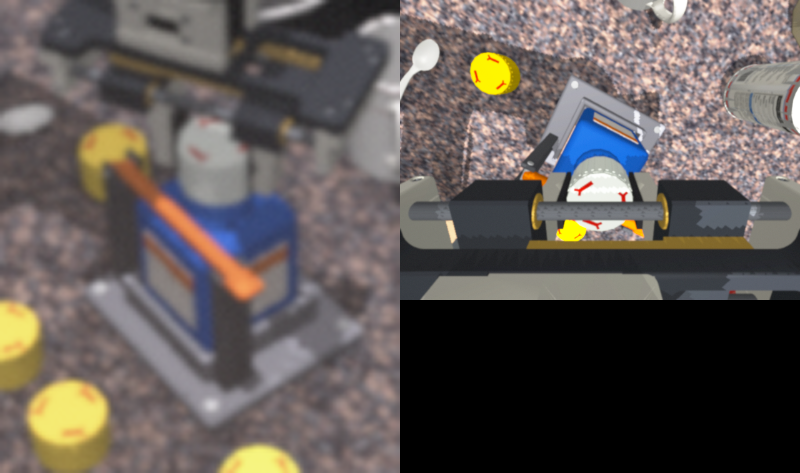

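The cap is between the pads at wrist (600,195), and the bar is still down. The turn is about 1.10 rad. Next I lift gently and watch for any downward pull.

Call:
{"fn": "send_rows", "kwargs": {"plan": [[[0,0,-0.2,0,0,0],[0,0,-0.4,0,0,0],[0,0,-0.6,0,0,0],[0,0,-0.8,0,0,0],[0,0,-1.0,0,0,0],[0,0,-1.0,0,0,0]]]}}

```text
clock: 9.67
tool_pos: [0.5361, -0.018, 0.1474]
orientation: [-180.0, 0.0, 33.0]
force: [0.4, -0.1, -0.5]
opening: 0.0473
gripper_force: 30.0
```

The force is only about the cap's weight, so it is free. I raise it slowly.

Call:
{"fn": "send_rows", "kwargs": {"plan": [[[0,0,-0.5,0,0,0],[0,0,-1.0,0,0,0],[0,0,-1.5,0,0,0],[0,0,-2.2,0,0,0],[0,0,-3.2,0,0,0],[0,0,-4.4,0,0,0],[0,0,-5.6,0,0,0],[0,0,-6.5,0,0,0]]]}}

```text
clock: 10.33
tool_pos: [0.5368, -0.018, 0.2145]
orientation: [180.0, -0.1, 33.0]
force: [0.1, 0.8, -0.1]
opening: 0.0472
gripper_force: 30.0
```

Call:
{"fn": "send_rows", "kwargs": {"plan": [[[0,0,-0.5,0,0,0],[0,0,-0.5,0,0,0],[0,0,-0.5,0,0,0],[0,0,-0.5,0,0,0],[0,0,-0.5,0,0,0],[0,0,-0.5,0,0,0]]]}}

```text
clock: 10.83
tool_pos: [0.5362, -0.0181, 0.2169]
orientation: [-180.0, 0.1, 33.0]
force: [-0.8, -0.6, -0.7]
opening: 0.0475
gripper_force: 30.0
```

```bash
python3 - <<'E'
from plant import ctrl
import cv2,numpy as np
o=ctrl.get_obs();print(o["tool_pos"],o["orientation"],o["force"],o["opening"],o["clock"])
d={n:ctrl.snapshot(n) for n in("scene","wrist")}
a=cv2.resize(d["scene"]["img"][170:320,230:355],(400,480),interpolation=cv2.INTER_CUBIC)
b=cv2.resize(d["wrist"]["img"],(400,300)); b=np.vstack([b,np.zeros((180,400,3),np.uint8)])
cv2.imwrite("pics/c6.png",np.hstack([a,b])[:,:,::-1])
E
```

```text
[ 0.53615177 -0.01806851  0.21694812] [-1.79980662e+02  6.22131814e-02  3.29966920e+01] [-0.75306051 -0.57631556 -0.7312708 ] 0.047463074169186735 10.8333
```

View pics/c6.png

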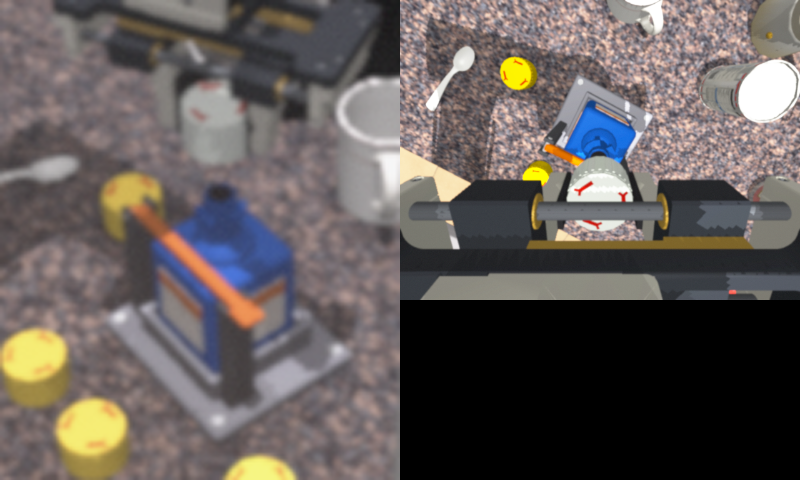

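The cap is held level at crop (213,120), clear above the open mouth at (220,195). The bar is down and the bottle is seated, so I hand the job in.

```bash
python3 -c "
from plant import ctrl
print(ctrl.close_job())"
```

```text
the job is handed in; nothing more can be done
None
```

The job is handed in after 10.8 s: the bar is latched, the cap is twisted off and held level about 50 mm above the bottle's mouth, and the bottle is seated; no verdict was returned.

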